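# Pack the tree piece away and close the game case

## Robot

A 7-joint arm with a two-finger parallel gripper is mounted at the origin on the work surface. World frame = base frame: x ahead of the robot, y to its left, z up, the work surface at z = 0. Lengths are in m, angles in rad, forces in N, time in s.
With the tool pointing down it reaches from about 0.4 to 0.875 m from the base axis. Payload 6.5 kg.
Tool frame: the origin (TCP) lies midway between the tips of the shut fingers; the grasp point (between the pads) lies grasp_offset behind it (grasp_offset is the distance from the TCP to the grasp point, in m); z points along the fingers, y is the direction in which the jaws open and shut (so a half turn about z gives the same grasp; the last joint's range is limited). The gripper opens to 88 mm and grips with 3 to 60 N. Pads are 18 mm wide; open, the fingers measure 123 mm over their backs; the gripper's body (75 mm by 187 mm) begins 45 mm behind the grasp point.
Start: joints at [1.13, 0.536, -0.004, 1.538, 0.003, 1.067, -0.071], TCP at [0.238, -0.605, 0.208] pointing down, gripper open.
Joint ranges: [-2.7, 2.7], [-0.37, 2.16], [-1.27, 1.26], [0.24, 2.4], [-1.31, 4.45], [0.19, 1.91], [-2.76, 2.76]. Speed limits (rad/s): [2.39, 2.39, 3.14, 3.14, 3.14, 3.14, 3.14].

## Interface

Orientations are given as [roll, pitch, yaw] about the fixed x, y, z axes, in that order (R = Rz(yaw) Ry(pitch) Rx(roll)).
In Python, from workcell import * gives the robot as it stands. The module is installed in compiled form; this text tells all that it offers.
- The arm moves only by the shell command python3 -m jog 'ROWS' [FORCE]. ROWS is a JSON object of lists of equal length, an entry for each row: "angular": the turn, a rotation vector about the tool's x, y, z in rad, a list of three; "dp": the shift along the tool's x, y, z in cm, a list of three; "hand": the finger opening in cm, from 0 to 8.81. A call has 1 to 20 rows; each row is the pose to reach, as a shift and turn from the pose commanded when the call began, along the tool's axes at that moment; what a row does not reach only later rows make up. A row lasts 1/10 s, in which the tool goes at most 50 mm and 8.59 degrees, less where a joint would pass 70% of its speed; a pose out of reach is approached as far as the arm can. A call with a gripper value outside its range is refused whole. The fingers move at their own pace and stop on an object; FORCE is the grip in N (left out, the last holds). Time passes only in rows, so rows that repeat a pose let the fingers close. It gives the time, the measured TCP pose, the force and the opening at its end, in the units of the state.
- read_state(): the state, without advancing time (a new reading comes with each control period).
- read_camera(name): name is "side" or "top"; returns the picture (384x512x3 uint8, red, green, blue); there is no depth.
- calibration(name): a dict with "mtx" (3x3 intrinsics, pixels), "camera_from_world" (4x4, takes a point from world to camera coordinates). Camera axes: x right, y down, z forward; pixel columns grow to the right and rows downward; lengths in m; the calibration is good to about 2 mm. A picture is of the moment at which its call begins. calibration takes no time and is no camera call.
- close_job(): hands the job in, once; it reports no verdict.
The state is a dict: "time_s": time; "joint_positions": joint angles; "qvel": joint speeds; "joint_efforts": joint torques, N m; "eef_pos": TCP position; "tool_rot": TCP orientation; "ft_force": force on the tool from outside, world axes, zero at the start; "moment": the same for the moment, N m; "grip_width": opening from 0.0 (shut) to 1.0 (fully open).
Only numpy, scipy, OpenCV 4.12 (cv2) and the standard library are available. Lean on these libraries where they do the work, as an engineer would, in place of code of your own. Each camera call takes 0.05 s, during which the arm holds its last target.

## Task

Pick up the wooden tree with the round crown and lay it flat inside the open hinged case, wholly below the rim, then swing the lid over until it is fully closed. Leave the pointed fir lying where it is on the table.

Things in the scene. Friction and masses are not known exactly. Their poses are not given: they have to be found in the camera images.
- tree_mid (a point): Round-crowned tree: wooden piece 22 mm thick, lying flat, about 80 g. Point: mid-trunk, half-way up (11 mm above its underside). x runs along the trunk to the crown, z up. Trunk 24 mm wide, free to grasp from x = -33 to +16 mm. Crown: disc 56 mm across centred at x = +42. Foot: 44 mm wide, ends at x = -46. In all 116 mm long; the outline's middle is at x = +12.
- fir_mid (a point): Pointed fir, the piece to leave alone: same wood, thickness, trunk and foot as the tree, but a stepped triangular crown 58 mm wide at its base, ending in a point at x = +72 mm. Point: mid-trunk, half-way up; axes as for the tree.
- case: Open white plastic case fixed on the table, 130 mm (its x) by 170 mm (its y), rim 40 mm high; walls and floor 6 mm, so inside 118 x 158 mm, 34 mm deep, empty. Origin: centre of its underside, on the table; z up. Lid hinge runs along y on the +x rim (x = +65, z = 40 mm). A piece fits flat with its length along y, either way round.
- case_lid (a joint): Lid angle, rad: 0 closed, 1.57 upright, 1.9 the stop, leaning back away from the case. Plate 130 mm from hinge to free edge, 170 wide, 8 thick, inner face in the hinge plane; a 7 mm tab on the free edge, no handle. Stiff hinge (0.2 N m friction): it stays at any angle, so it must be pushed (2 to 4 N near the free edge) from behind, over and all the way down.
Things that resemble listed ones, but are neither listed nor needed, are in the scene too. What is shaped like the part that bears tree_mid but white or yellow is not meant. Several things have the shape of the case; the one meant has the colours described above.

How it is judged:
By the outcome, as a careful person would: the job done as asked, in the order asked, and still so for the second after the job is handed in, with the robot touching nothing.
It also fails if it takes over 58 s, if anything falls off the work surface, if the arm or the gripper's body presses on something with over 40 N, if the wrist force passes 120 N, or if a joint passes its speed limit or range.

## Working session

There is one attempt and no reset: what is moved stays moved. The work goes in short steps, Python scripts to look and compute and a shell command to move; the robot and the scene stay as the last step left them, time stands still between calls to the robot, and variables do not carry over. Pictures are saved under pics/ and viewed, and the job is handed in when it is done.

```bash
mkdir -p pics; python3 - <<'E'
from workcell import *
import cv2
for n in("top","side"):
    im=read_camera(n); cv2.imwrite(f"pics/{n}0.png",im[:,:,::-1])
    c=calibration(n); print(n,c["mtx"].tolist() if hasattr(c["mtx"],'tolist') else c["mtx"]); print(c["camera_from_world"])
s=read_state(); print(s)
try: print(grasp_offset)
except Exception as e: print(e)
E
```

```text
top [[424.34178669437046, 0.0, 247.61794385132274], [0.0, 424.34178669437046, 196.15618311304718], [0.0, 0.0, 1.0]]
[[ 3.20388280e-04 -9.99961185e-01  8.80490042e-03 -1.26272618e-02]
 [-9.88244334e-01 -1.66272425e-03 -1.52873712e-01  4.57531445e-01]
 [ 1.52882418e-01 -8.65241401e-03 -9.88206508e-01  1.06246302e+00]
 [ 0.00000000e+00  0.00000000e+00  0.00000000e+00  1.00000000e+00]]
side [[413.2730994326549, 0.0, 253.22065808342046], [0.0, 413.2730994326549, 188.02584031744274], [0.0, 0.0, 1.0]]
[[-0.96477854 -0.26281349 -0.0114644   0.43258112]
 [-0.17665381  0.67955016 -0.71204284  0.1329997 ]
 [ 0.19492509 -0.68493843 -0.70204242  0.89847051]
 [ 0.          0.          0.          1.        ]]
{'time_s': 0.1, 'joint_positions': array([ 1.12980657,  0.5370802 , -0.00443843,  1.5387361 ,  0.00261124,
        1.06729564, -0.07120862]), 'qvel': array([ 0.00136197, -0.00165342, -0.00051428, -0.00191382, -0.00071538,
       -0.00096104,  0.00055084]), 'joint_efforts': array([ 2.28387195e-03, -5.72087109e+01,  9.94030572e-01, -2.52235830e+01,
       -5.61201351e-02,  1.34593615e-02,  3.89038212e-05]), 'eef_pos': array([ 0.23771978, -0.60434628,  0.20754824]), 'tool_rot': array([-3.14008398e+00,  1.22095790e-04,  3.74858120e-01]), 'ft_force': array([ 0.04659724, -0.1929991 ,  0.44025675]), 'moment': array([0.00532873, 0.001898  , 0.04508679]), 'grip_width': 0.9969327935200876}
0.0187
```

View pics/top0.png

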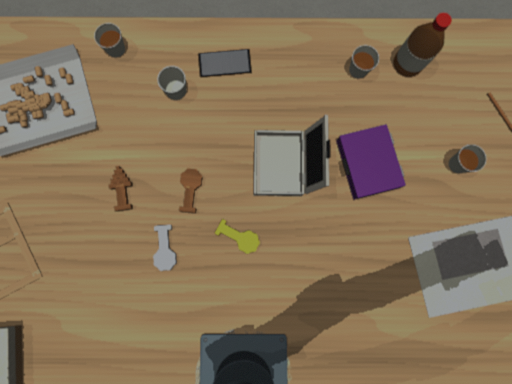

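View pics/side0.png

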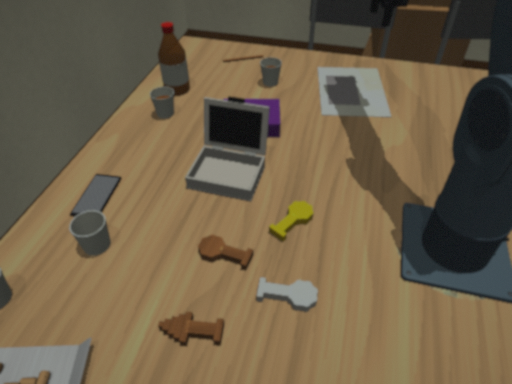

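```bash
python3 - <<'E'
import cv2
t=cv2.imread("pics/top0.png"); s=cv2.imread("pics/side0.png")
cv2.imwrite("pics/z1.png",cv2.resize(t[105:265,150:350],None,fx=4,fy=3.75*4/3.75*0.9,interpolation=cv2.INTER_CUBIC)[:600])
cv2.imwrite("pics/z2.png",cv2.resize(s[85:285,150:320],None,fx=3,fy=3,interpolation=cv2.INTER_CUBIC))
E
```

```text
(no output)
```

View pics/z1.png

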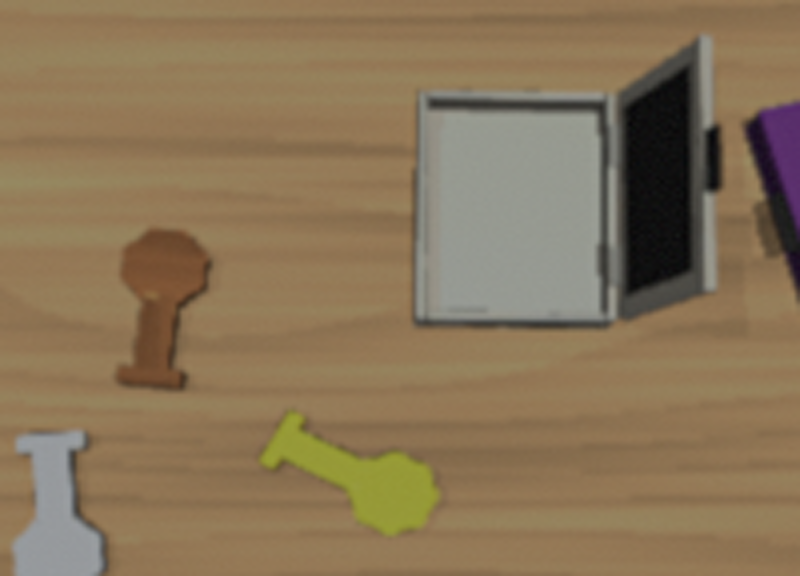

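View pics/z2.png

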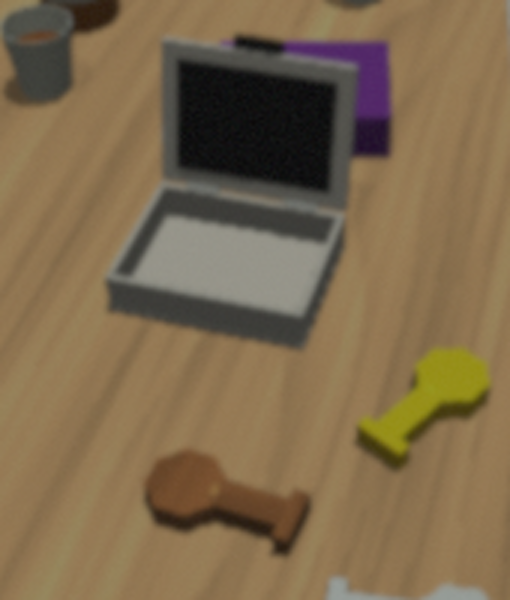

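```bash
cat > h.py <<'E'
from workcell import *
import numpy as np, cv2
def unproj(n,uv,z):
    c=calibration(n);T=np.array(c["camera_from_world"]);K=np.array(c["mtx"])
    uv=np.atleast_2d(uv).astype(float);d=np.c_[uv,np.ones(len(uv))]@np.linalg.inv(K).T@T[:3,:3]
    o=-T[:3,:3].T@T[:3,3];return o+d*((z-o[2])/d[:,2])[:,None]
def proj(n,P):
    c=calibration(n);T=np.array(c["camera_from_world"]);K=np.array(c["mtx"])
    p=np.atleast_2d(P)@T[:3,:3].T+T[:3,3];p=p@K.T;return p[:,:2]/p[:,2:]
E
python3 - <<'E'
from h import *
r=unproj("top",[(255,130.6),(303,131.4),(253.5,194.4),(302.5,195)],.04);print(r.round(4))
print("lens",[np.linalg.norm(r[a]-r[b]).round(4) for a,b in((0,1),(0,2),(1,3),(2,3))], r.mean(0))
# lid free edge in side: outer corners
print("side rim",unproj("side",[(150+165/3,85+187/3),(150+345/3,85+208/3),(150+110/3,85+280/3),(150+303/3,85+320/3)],.04).round(4))
im=cv2.imread("pics/top0.png");hsv=cv2.cvtColor(im,cv2.COLOR_BGR2HSV)
for nm,(x0,x1,y0,y1) in dict(tree=(170,215,155,225),fir=(100,140,155,220)).items():
    c=hsv[y0:y1,x0:x1]; b=im[y0:y1,x0:x1].astype(int)
    rat=b[:,:,1]/b[:,:,2]; m=((rat<0.70)).astype(np.uint8)
    n,l,st,ce=cv2.connectedComponentsWithStats(m);k=1+st[1:,4].argmax();ys,xs=np.where(l==k)
    P=unproj("top",np.c_[xs+x0,ys+y0],.018)
    mu,ev=cv2.PCACompute(P[:,:2],None); a=ev[0]
    s=(P[:,:2]-mu)@ev.T
    print(nm,len(xs),mu,a,np.degrees(np.arctan2(a[1],a[0])),s.min(0),s.max(0))
    cv2.imwrite(f"pics/m_{nm}.png",cv2.resize((l==k).astype(np.uint8)*255,None,fx=6,fy=6))
E
```

```text
[[ 0.6319 -0.0316  0.04  ]
 [ 0.6301 -0.1583  0.04  ]
 [ 0.4614 -0.0273  0.04  ]
 [ 0.4601 -0.1537  0.04  ]]
lens [np.float64(0.1268), np.float64(0.1705), np.float64(0.1701), np.float64(0.1264)] [ 0.54586801 -0.09272089  0.04      ]
side rim [[ 0.6214 -0.1509  0.04  ]
 [ 0.4605 -0.1626  0.04  ]
 [ 0.6237 -0.0265  0.04  ]
 [ 0.4593 -0.0218  0.04  ]]
tree 534 [[0.48153665 0.13981211]] [ 0.99566979 -0.09296056] -5.333949086110267 [-0.06224155 -0.02627306] [0.05098175 0.02721929]
fir 501 [[0.48007817 0.32148365]] [0.98571876 0.16839988] 9.694797826024459 [-0.05544373 -0.02835097] [0.05893125 0.02697452]
```

View pics/m_tree.png

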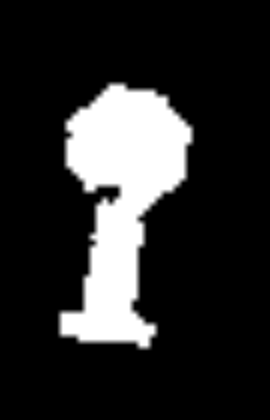

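```bash
cat >> h.py <<'E'
def case_T(cx,cy,yaw):
    c,s=np.cos(yaw),np.sin(yaw);return np.array([[c,-s,0,cx],[s,c,0,cy],[0,0,1,0],[0,0,0,1]])
def lidpts(T,a,off=0.):
    # inner face corners, outer corners (thickness 8)
    d=np.array([-np.cos(a),0,np.sin(a)]);n=np.array([np.sin(a),0,np.cos(a)])
    h=np.array([.065,0,.04]);P=[]
    for t in(0,.008):
        for r,y in((0,-.085),(0,.085),(.13,.085),(.13,-.085)): P.append(h+d*r+n*t+np.array([0,y,0]))
    return np.array(P)@T[:3,:3].T+T[:3,3]
E
python3 - <<'E'
from h import *
# tree silhouette fit & case overlay
T=case_T(.544,-.0915,np.radians(-91.3))
C=np.array([[sx*.065,sy*.085,z] for z in(0,.04) for sx,sy in((-1,-1),(-1,1),(1,1),(1,-1))])@T[:3,:3].T+T[:3,3]
outs=[]
for n,(x0,y0,w,h) in dict(top=(235,100,120,110),side=(180,85,120,120)).items():
    im=cv2.imread(f"pics/{n}0.png");f=5
    big=cv2.resize(im[y0:y0+h,x0:x0+w],None,fx=f,fy=f,interpolation=cv2.INTER_CUBIC)
    def pl(P,col):
        q=((proj(n,P)-[x0,y0]+.5)*f).astype(np.int32);cv2.polylines(big,[q],True,col,1)
    pl(C[4:],(0,255,0));pl(C[:4],(0,120,0))
    for a,col in((1.7,(255,0,0)),(1.8,(0,255,255)),(1.9,(0,0,255))):pl(lidpts(T,a)[:4],col)
    cv2.imwrite(f"pics/ov_{n}.png",big)
E
```

```text
(no output)
```

View pics/ov_top.png

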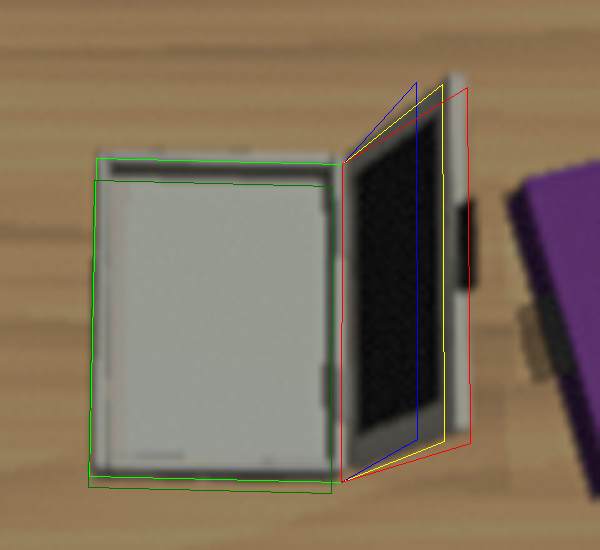

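View pics/ov_side.png

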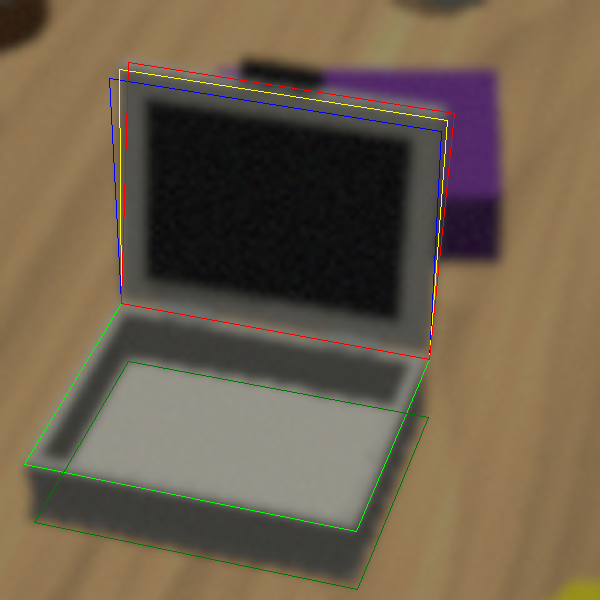

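```bash
cat >> h.py <<'E'
from scipy.spatial.transform import Rotation as Ro
def rel(p,rpy,cur=None):
    s=read_state();p0=np.array(s["eef_pos"]) if cur is None else cur[0]; r0=s["tool_rot"] if cur is None else cur[1]
    R0=Ro.from_euler("xyz",r0);R1=Ro.from_euler("xyz",rpy)
    print("dp",(R0.inv().apply(np.array(p)-p0)*100).round(2).tolist(),"ang",(R0.inv()*R1).as_rotvec().round(4).tolist())
E
python3 - <<'E'
from h import *
im=cv2.imread("pics/top0.png").astype(int)
rows=[]
for v in range(186,208):
    xs=[u for u in range(172,208) if im[v,u,1]/im[v,u,2]<.70]
    p=unproj("top",[(np.mean(xs),v)],.018)[0]; rows.append((v,len(xs),*p[:2].round(4)))
for r in rows: print(*r)
rel([.464,.141,.12],[np.pi,0,-.093])
E
```

```text
186 11 0.487 0.1335
187 7 0.4844 0.1315
188 8 0.4817 0.1358
189 9 0.479 0.1393
190 8 0.4763 0.1406
191 7 0.4737 0.1418
192 8 0.471 0.1405
193 8 0.4683 0.1404
194 9 0.4657 0.1417
195 8 0.463 0.1403
196 8 0.4604 0.1429
197 8 0.4577 0.1428
198 8 0.4551 0.1427
199 8 0.4524 0.1427
200 8 0.4498 0.1426
201 9 0.4471 0.1439
202 9 0.4445 0.1438
203 9 0.4418 0.1438
204 9 0.4392 0.1437
205 8 0.4365 0.145
206 8 0.4339 0.1449
207 13 0.4313 0.1488
dp [48.35, -61.06, 8.84] ang [-0.0015, 0.0005, 0.4679]
```

```bash
python3 -m jog '{"dp":[[48.3,-61.1,0],[48.3,-61.1,0],[48.3,-61.1,0],[48.3,-61.1,0],[48.3,-61.1,0],[48.3,-61.1,0],[48.3,-61.1,0],[48.3,-61.1,0],[48.3,-61.1,0],[48.3,-61.1,0],[48.3,-61.1,0],[48.3,-61.1,0],[48.3,-61.1,4],[48.3,-61.1,9],[48.3,-61.1,9],[48.3,-61.1,9],[48.3,-61.1,9],[48.3,-61.1,9],[48.3,-61.1,9],[48.3,-61.1,9]],"angular":[[0,0,0.1],[0,0,0.2],[0,0,0.3],[0,0,0.4],[0,0,0.475],[0,0,0.475],[0,0,0.475],[0,0,0.475],[0,0,0.475],[0,0,0.475],[0,0,0.475],[0,0,0.475],[0,0,0.475],[0,0,0.475],[0,0,0.475],[0,0,0.475],[0,0,0.475],[0,0,0.475],[0,0,0.475],[0,0,0.475]],"hand":[8,8,8,8,8,8,8,8,8,8,8,8,7,7,7,7,7,7,7,7]}' 20
python3 - <<'E'
from h import *
rel([.463,.1415,.006],[np.pi,0,-.1])
cv2.imwrite("pics/s1.png",read_camera("side")[:,:,::-1])
cv2.imwrite("pics/t1.png",read_camera("top")[:,:,::-1])
E
```

```text
time_s: 2.1
eef_pos: [0.4641, 0.1388, 0.1191]
tool_rot: [3.141, -0.001, -0.103]
ft_force: [-0.1, -0.1, 0.1]
grip_width: 0.793
dp [-0.15, -0.26, 11.31] ang [0.0005, -0.0012, -0.0027]
```

View pics/s1.png

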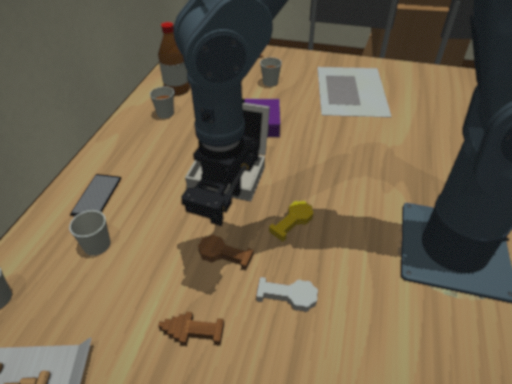

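```bash
python3 -m jog '{"dp":[[-0.1,-0.25,4],[-0.1,-0.25,8],[-0.1,-0.25,10.5],[-0.1,-0.25,11.3],[-0.1,-0.25,11.3],[-0.1,-0.25,11.3]],"angular":[[0,0,0],[0,0,0],[0,0,0],[0,0,0],[0,0,0],[0,0,0]],"hand":[6,6,6,6,6,6]}' 20
python3 -m jog '{"dp":[[0,0,0],[0,0,0],[0,0,0],[0,0,0],[0,0,0],[0,0,0],[0,0,0],[0,0,0]],"angular":[[0,0,0],[0,0,0],[0,0,0],[0,0,0],[0,0,0],[0,0,0],[0,0,0],[0,0,0]],"hand":[1,1,1,1,1,1,1,1]}' 20
```

```text
time_s: 2.8
eef_pos: [0.464, 0.1432, 0.0065]
tool_rot: [-3.141, -0.002, -0.101]
ft_force: [-0.6, -0.0, 0.7]
grip_width: 0.682
time_s: 3.6
eef_pos: [0.4629, 0.1432, 0.0053]
tool_rot: [3.142, 0.0, -0.1]
ft_force: [0.2, 0.7, 0.2]
grip_width: 0.112
```

```bash
python3 - <<'E'
from h import *
i=read_camera("side"); cv2.imwrite("pics/s2.png",cv2.resize(i[150:320,120:320,::-1],None,fx=4,fy=3.5,interpolation=cv2.INTER_CUBIC))
j=read_camera("top"); cv2.imwrite("pics/t2.png",cv2.resize(j[90:290,90:350,::-1],None,fx=3,fy=3,interpolation=cv2.INTER_CUBIC))
print(read_state()["grip_width"],proj("top",[[.463,.143,.005]]),proj("side",[[.463,.143,.005]]))
E
```

```text
0.11664481716741608 [[189.0987653  195.76920886]] [[229.11589877 255.48267236]]
```

View pics/s2.png

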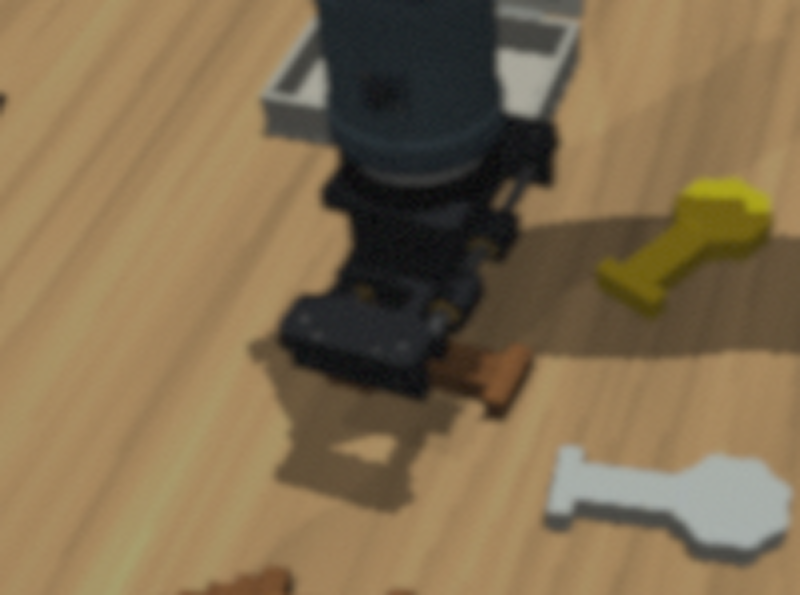

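View pics/t2.png

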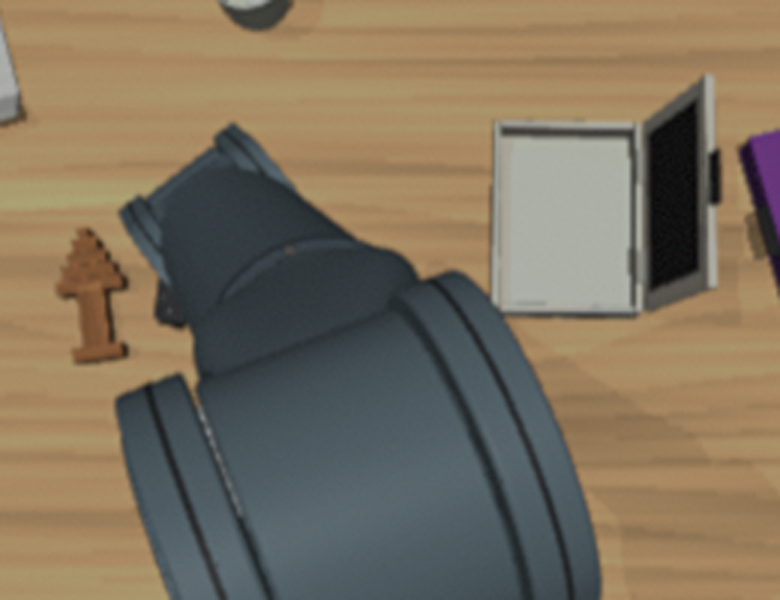

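```bash
python3 -m jog '{"dp":[[0,0,0],[0,0,0],[0,0,0],[0,0,0]],"angular":[[0,0,0],[0,0,0],[0,0,0],[0,0,0]],"hand":[0,0,0,0]}' 20
python3 -c "
from h import *
s=read_state();print(s['grip_width'],s['moment'])"
```

```text
time_s: 4.1
eef_pos: [0.4629, 0.1431, 0.0053]
tool_rot: [3.142, 0.0, -0.1]
ft_force: [0.6, -0.1, 1.0]
grip_width: 0.003
0.0030501588185269136 [ 0.02357417 -0.01277498  0.00805837]
```

```bash
python3 -m jog '{"dp":[[0,0,-5],[0,0,-10],[0,0,-10],[0,0,-10]],"angular":[[0,0,0],[0,0,0],[0,0,0],[0,0,0]],"hand":[0,0,0,0]}' 20
python3 - <<'E'
from h import *
i=read_camera("side"); cv2.imwrite("pics/s3.png",cv2.resize(i[130:300,120:320,::-1],None,fx=4,fy=3.5,interpolation=cv2.INTER_CUBIC))
s=read_state();print(proj("side",[s["eef_pos"]]),s["eef_pos"])
E
```

```text
time_s: 4.5
eef_pos: [0.4638, 0.1432, 0.1063]
tool_rot: [-3.141, -0.002, -0.1]
ft_force: [0.1, 0.3, -0.7]
grip_width: 0.006
[[226.61345898 225.17439904]] [0.46274133 0.14281923 0.10514174]
```

View pics/s3.png

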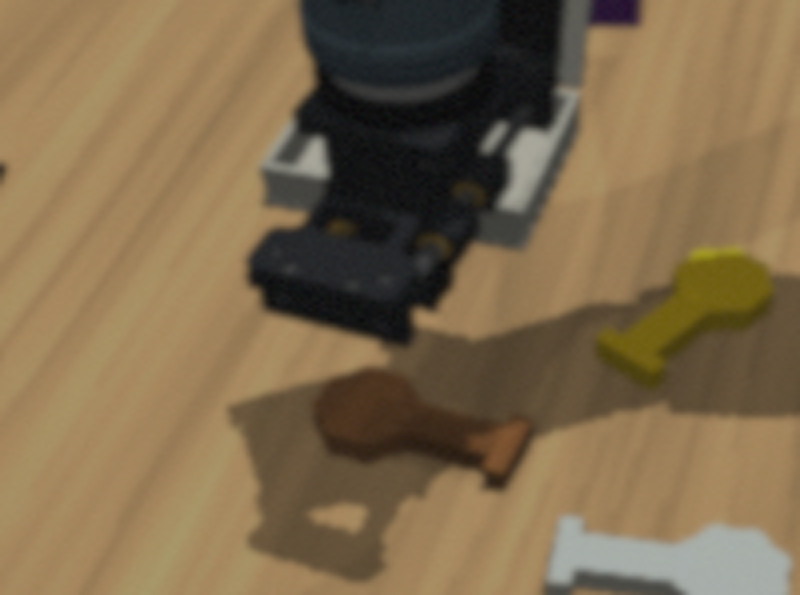

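```bash
python3 - <<'E'
from h import *
i=read_camera("side"); j=read_camera("top")
cv2.imwrite("pics/raw_s4.png",i[:,:,::-1]);cv2.imwrite("pics/raw_t4.png",j[:,:,::-1])
s=read_state();R=Ro.from_euler("xyz",s["tool_rot"]).as_matrix();p=s["eef_pos"]
def box(n,im,x0,y0,w,h,f,out):
    big=cv2.resize(im[y0:y0+h,x0:x0+w,::-1],None,fx=f,fy=f,interpolation=cv2.INTER_CUBIC)
    def ln(L,col):
        P=np.array([p+R@np.array(q) for q in L]);q=((proj(n,P)-[x0,y0]+.5)*f).astype(np.int32);cv2.polylines(big,[q],True,col,1)
    b=-.0637
    ln([[sx*.0375,sy*.0935,b] for sx,sy in((-1,-1),(-1,1),(1,1),(1,-1))],(0,255,0))
    ln([[sx*.009,sy*.0175,0] for sx,sy in((-1,-1),(-1,1),(1,1),(1,-1))],(0,0,255))
    ln([[0,0,0],[0,0,b]],(255,0,255))
    cv2.imwrite(out,big)
box("side",i,130,100,160,150,4,"pics/b_s4.png");box("top",j,90,90,200,150,4,"pics/b_t4.png")
E
```

```text
(no output)
```

View pics/b_s4.png

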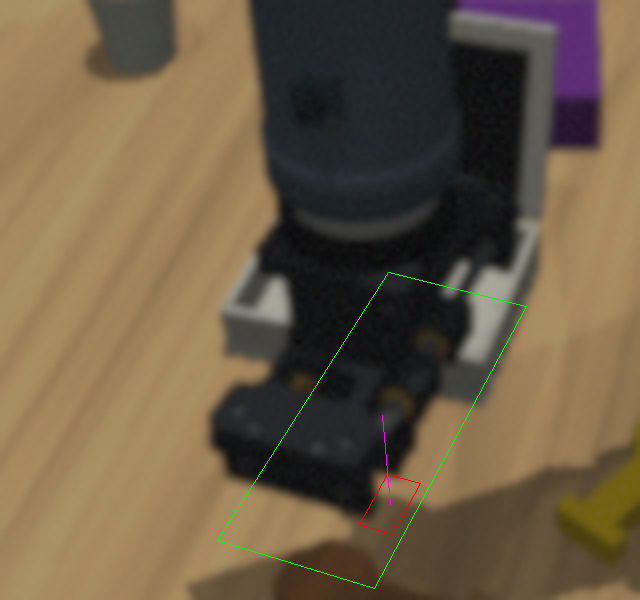

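View pics/b_t4.png

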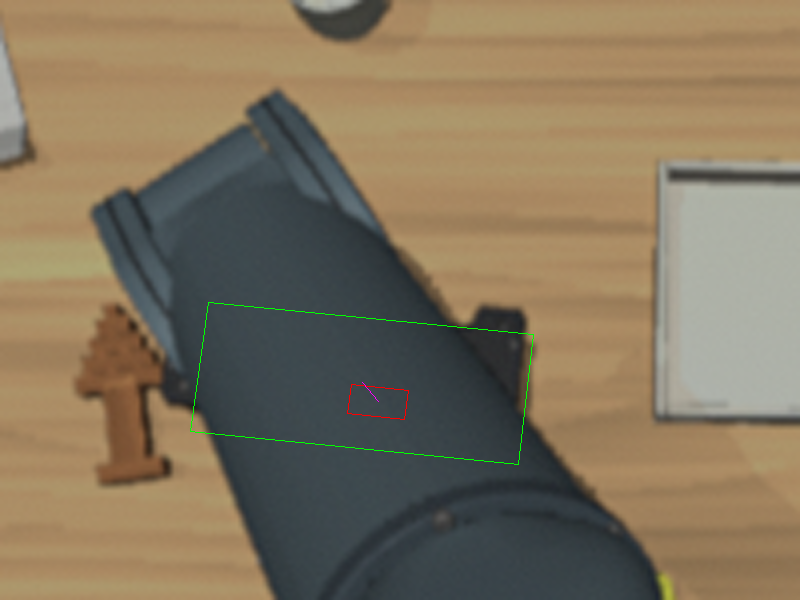

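```bash
python3 - <<'E'
from h import *
i=cv2.imread("pics/s1.png");x0,y0,w,h,f=150,80,150,140,4
p=np.array([.4641,.1388,.1191]);R=Ro.from_euler("xyz",[3.141,-.001,-.103]).as_matrix()
big=cv2.resize(i[y0:y0+h,x0:x0+w],None,fx=f,fy=f,interpolation=cv2.INTER_CUBIC)
def ln(L,col):
    P=np.array([p+R@np.array(q) for q in L]);q=((proj("side",P)-[x0,y0]+.5)*f).astype(np.int32);cv2.polylines(big,[q],True,col,1)
for z in(0,-.0637): ln([[sx*.009,sy*.035,z] for sx,sy in((-1,-1),(-1,1),(1,1),(1,-1))],(0,0,255))
for z in (-.0637,-.12,): ln([[sx*.0375,sy*.0935,z] for sx,sy in((-1,-1),(-1,1),(1,1),(1,-1))],(0,255,0))
cv2.imwrite("pics/b_s1.png",big)
i=cv2.imread("pics/raw_s4.png")
g=np.clip(i[100:260,150:270].astype(float)*2.2,0,255).astype(np.uint8)
cv2.imwrite("pics/bright.png",cv2.resize(g,None,fx=3.7,fy=3.7,interpolation=cv2.INTER_CUBIC))
print(unproj("top",[(244,375)],0.0))
E
```

```text
[[ 0.00924965 -0.00355354  0.        ]]
```

View pics/b_s1.png

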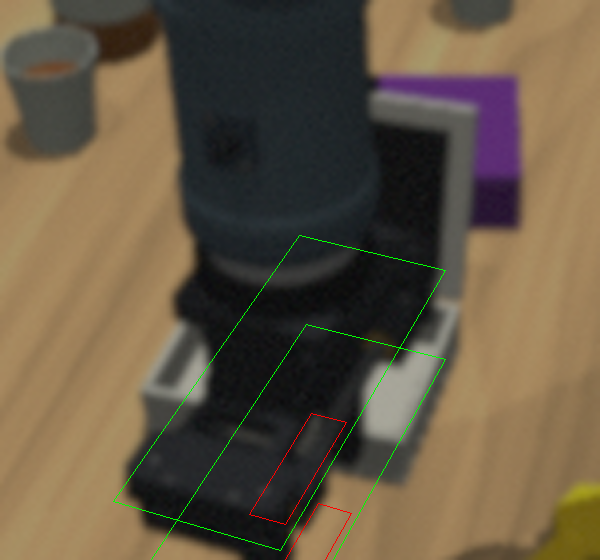

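View pics/bright.png

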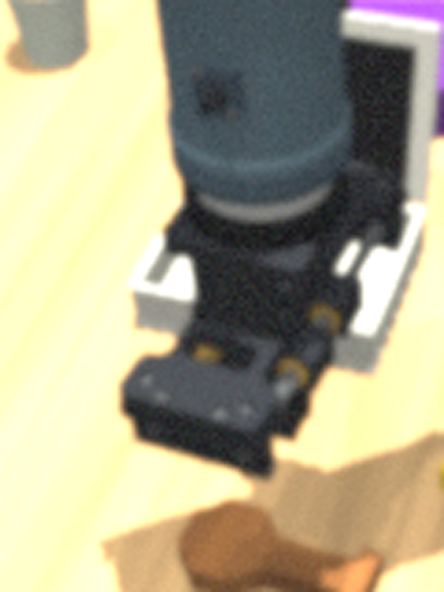

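```bash
python3 - <<'E'
from h import *
i=cv2.imread("pics/top0.png")
g=np.clip(i[200:330,400:512].astype(float)*1.8,0,255).astype(np.uint8)
f=4.5
b=cv2.resize(g,None,fx=f,fy=f,interpolation=cv2.INTER_CUBIC)
p=np.array([.238,-.605,.208]);R=Ro.from_euler("xyz",[-3.14,0,.375]).as_matrix()
def ln(L,col):
    P=np.array([p+R@np.array(q) for q in L]);q=((proj("top",P)-[400,200]+.5)*f).astype(np.int32);cv2.polylines(b,[q],True,col,1)
ln([[sx*.009,sy*.0615,0] for sx,sy in((-1,-1),(-1,1),(1,1),(1,-1))],(0,0,255))
ln([[sx*.0375,sy*.0935,-.0637] for sx,sy in((-1,-1),(-1,1),(1,1),(1,-1))],(0,255,0))
cv2.imwrite("pics/start.png",b)
E
```

```text
(no output)
```

View pics/start.png

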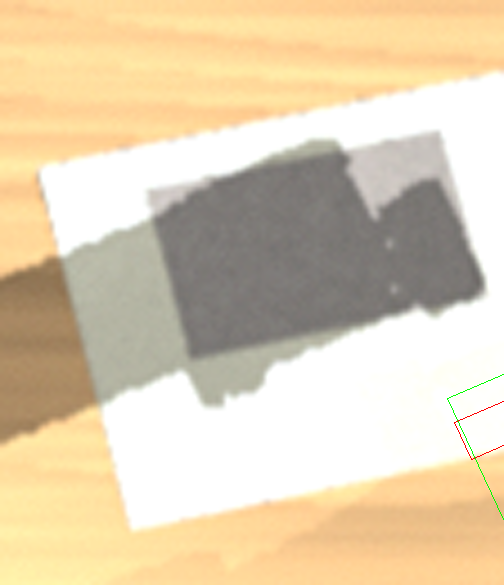

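```bash
python3 -c "
from h import *
s=read_state();print(s['joint_positions'].round(3))"
python3 -m jog '{"dp":[[0,0,-3],[0,0,-3],[0,0,-3],[0,0,-3],[0,0,-3],[0,0,-3],[0,0,-3],[0,0,-3],[0,0,-3],[0,0,-3]],"angular":[[0,0,-0.15],[0,0,-0.3],[0,0,-0.45],[0,0,-0.6],[0,0,-0.75],[0,0,-0.9],[0,0,-1.05],[0,0,-1.2],[0,0,-1.35],[0,0,-1.35]],"hand":[4,4,4,4,4,4,4,4,4,4]}' 20
python3 - <<'E'
from h import *
i=read_camera("side"); cv2.imwrite("pics/raw_s5.png",i[:,:,::-1])
s=read_state();R=Ro.from_euler("xyz",s["tool_rot"]).as_matrix();p=s["eef_pos"];print(s["tool_rot"],p,s['joint_positions'].round(3))
x0,y0,w,h,f=130,70,170,150,4
g=np.clip(i[y0:y0+h,x0:x0+w,::-1].astype(float)*1.8,0,255).astype(np.uint8)
b=cv2.resize(g,None,fx=f,fy=f,interpolation=cv2.INTER_CUBIC)
def ln(L,col):
    P=np.array([p+R@np.array(q) for q in L]);q=((proj("side",P)-[x0,y0]+.5)*f).astype(np.int32);cv2.polylines(b,[q],True,col,1)
ln([[sx*.009,sy*.02,0] for sx,sy in((-1,-1),(-1,1),(1,1),(1,-1))],(0,0,255))
ln([[sx*.0375,sy*.0935,-.0637] for sx,sy in((-1,-1),(-1,1),(1,1),(1,-1))],(0,255,0))
ln([[0,0,0],[0,0,-.0637]],(255,0,255))
cv2.imwrite("pics/b_s5.png",b)
E
```

```text
[-0.1    0.439 -0.357  2.034  0.23   0.709 -2.273]
time_s: 5.65
eef_pos: [0.4619, 0.1429, 0.1339]
tool_rot: [-3.139, 0.001, 1.251]
ft_force: [0.2, -0.5, 0.8]
grip_width: 0.454
[-3.13906565e+00  7.11454591e-04  1.24664075e+00] [0.46210067 0.14292887 0.13414243] [ 0.162  0.451 -0.683  2.     0.384  0.822 -1.063]
```

View pics/b_s5.png

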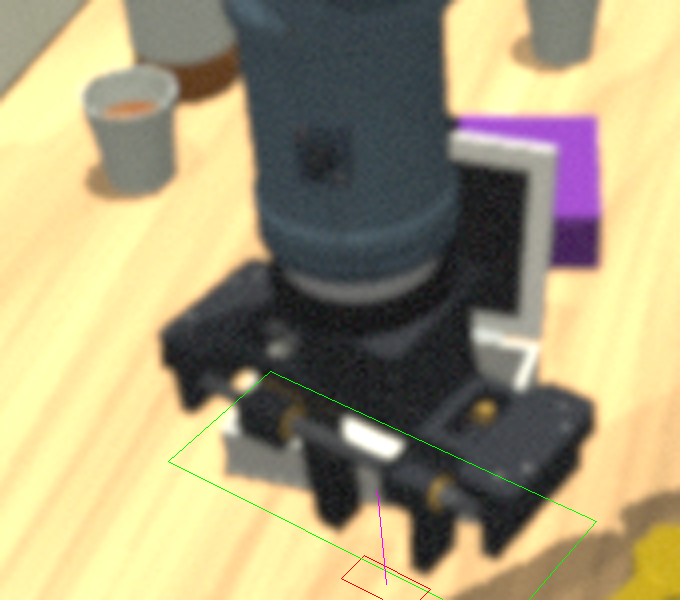

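```bash
python3 -c "
from h import *
rel([.463,.1415,.04],[np.pi,0,-.1])"
```

```text
dp [-0.1, 0.15, 9.41] ang [-0.0017, 0.0023, 1.3466]
```

```bash
python3 -m jog '{"dp":[[0,0.1,0],[0,0.1,0],[0,0.1,0],[0,0.1,0],[0,0.1,0],[0,0.1,0],[0,0.1,0],[0,0.1,3],[0,0.1,6],[0,0.1,9],[0,0.1,9.4],[0,0.1,9.4]],"angular":[[0,0,0.15],[0,0,0.3],[0,0,0.45],[0,0,0.6],[0,0,0.75],[0,0,0.9],[0,0,1.05],[0,0,1.2],[0,0,1.35],[0,0,1.35],[0,0,1.35],[0,0,1.35]],"hand":[6,6,6,6,6,6,6,6,6,6,6,6]}' 20
python3 -m jog '{"dp":[[0,0,2],[0,0,4],[0,0,4.5],[0,0,4.8],[0,0,5.0],[0,0,5.0]],"angular":[[0,0,0],[0,0,0],[0,0,0],[0,0,0],[0,0,0],[0,0,0]],"hand":[6,6,6,6,6,6]}'
```

```text
time_s: 6.9
eef_pos: [0.4631, 0.1428, 0.0408]
tool_rot: [3.141, 0.002, -0.101]
ft_force: [-0.0, 0.6, -0.3]
grip_width: 0.683
time_s: 7.5
eef_pos: [0.4645, 0.143, -0.008]
tool_rot: [-3.141, -0.001, -0.101]
ft_force: [-0.7, 0.1, 0.1]
grip_width: 0.681
```

```bash
python3 -m jog '{"dp":[[0,0,0.3],[0,0,0.5],[0,0,0.6]],"angular":[[0,0,0],[0,0,0],[0,0,0]],"hand":[6,6,6]}'
python3 -m jog '{"dp":[[0,0,0.1],[0,0,0.2],[0,0,0.2]],"angular":[[0,0,0],[0,0,0],[0,0,0]],"hand":[6,6,6]}'
python3 -m jog '{"dp":[[0,0,0.1],[0,0,0.2],[0,0,0.2]],"angular":[[0,0,0],[0,0,0],[0,0,0]],"hand":[6,6,6]}'
```

```text
time_s: 7.8
eef_pos: [0.4639, 0.1428, -0.0148]
tool_rot: [3.142, 0.0, -0.1]
ft_force: [0.2, -0.6, 0.5]
grip_width: 0.684
time_s: 8.1
eef_pos: [0.4638, 0.1428, -0.0168]
tool_rot: [3.141, 0.0, -0.1]
ft_force: [1.3, 0.5, 0.6]
grip_width: 0.682
time_s: 8.4
eef_pos: [0.4638, 0.1428, -0.0188]
tool_rot: [3.141, 0.0, -0.1]
ft_force: [-0.5, -0.4, -0.4]
grip_width: 0.68
```

```bash
python3 -m jog '{"dp":[[0,0,0],[0,0,0],[0,0,0],[0,0,0],[0,0,0],[0,0,0],[0,0,0],[0,0,0]],"angular":[[0,0,0],[0,0,0],[0,0,0],[0,0,0],[0,0,0],[0,0,0],[0,0,0],[0,0,0]],"hand":[1,1,1,1,1,1,1,1]}' 20
```

```text
time_s: 9.2
eef_pos: [0.4639, 0.1428, -0.0187]
tool_rot: [-3.142, 0.0, -0.1]
ft_force: [0.9, 0.3, -0.1]
grip_width: 0.271
```

```bash
python3 -m jog '{"dp":[[0,0,-3],[0,0,-7],[0,0,-12],[0,0,-12],[0,0,-12]],"angular":[[0,0,0],[0,0,0],[0,0,0],[0,0,0],[0,0,0]],"hand":[1,1,1,1,1]}' 25
python3 - <<'E'
from h import *
i=read_camera("side"); cv2.imwrite("pics/s6.png",cv2.resize(i[80:280,120:320,::-1],None,fx=3,fy=3,interpolation=cv2.INTER_CUBIC))
# target: tool center local; tree center is +12mm ahead of mid along tool x
yaw=-0.023
c=np.array([.546,-.0935]);gy=-.070
g=c.copy();g[0]-=.010; g[1]=gy
print(g)
rel([g[0],gy,.10],[np.pi,0,yaw])
E
```

```text
time_s: 9.7
eef_pos: [0.4646, 0.1428, 0.1022]
tool_rot: [-3.141, -0.002, -0.101]
ft_force: [0.4, -0.3, -1.8]
grip_width: 0.273
[ 0.536 -0.07 ]
dp [9.34, 20.41, 0.11] ang [0.0004, 0.0003, -0.0774]
```

View pics/s6.png

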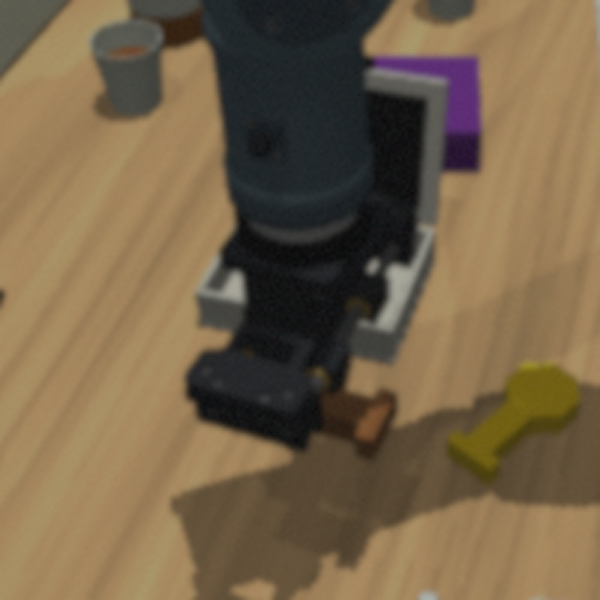

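```bash
python3 -m jog '{"dp":[[2,4,0],[4,8,0],[6,12,0],[8,16,0],[9.3,20.4,0],[9.3,20.4,0],[9.3,20.4,0],[9.3,20.4,0],[9.3,20.4,0]],"angular":[[0,0,-0.04],[0,0,-0.077],[0,0,-0.077],[0,0,-0.077],[0,0,-0.077],[0,0,-0.077],[0,0,-0.077],[0,0,-0.077],[0,0,-0.077]],"hand":[1,1,1,1,1,1,1,1,1]}'
python3 - <<'E'
from h import *
i=read_camera("side"); cv2.imwrite("pics/s7.png",cv2.resize(i[40:240,120:320,::-1],None,fx=3,fy=3,interpolation=cv2.INTER_CUBIC))
rel([.536,-.070,.03],[np.pi,0,-.023])
E
```

```text
time_s: 10.65
eef_pos: [0.5354, -0.0675, 0.1007]
tool_rot: [-3.141, 0.001, -0.02]
ft_force: [-1.0, 0.8, -1.1]
grip_width: 0.272
dp [0.05, 0.23, 7.09] ang [-0.0006, 0.0009, 0.0025]
```

View pics/s7.png

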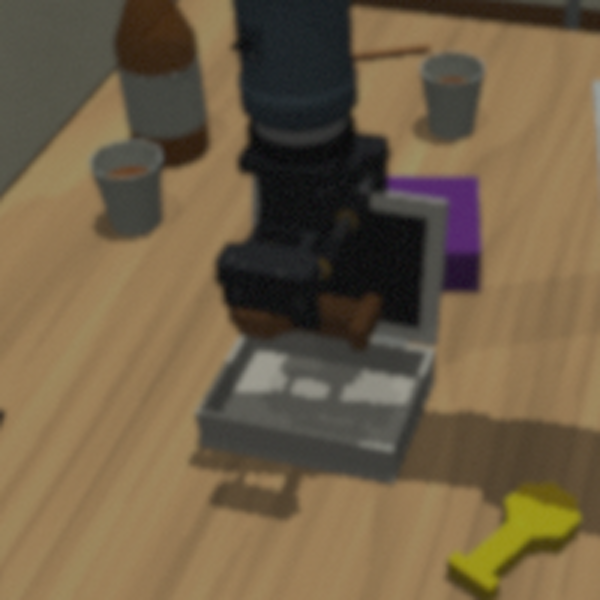

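```bash
python3 - <<'E'
from h import *
for z in (.119,.141):
  for y in(-.0895,-.0455): print(z,y,((proj("side",[[.4895,y,z]])-[120,40]+.5)*3).round(0))
E
```

```text
0.119 -0.0895 [[379. 319.]]
0.119 -0.0455 [[363. 355.]]
0.141 -0.0895 [[378. 297.]]
0.141 -0.0455 [[362. 332.]]
```

```bash
python3 -m jog '{"dp":[[0,0.25,3],[0,0.25,6],[0,0.25,7],[0,0.25,7],[0,0.25,7]],"angular":[[0,0,0],[0,0,0],[0,0,0],[0,0,0],[0,0,0]],"hand":[1,1,1,1,1]}'
python3 -m jog '{"dp":[[0,0,1],[0,0,2],[0,0,3],[0,0,3.5],[0,0,3.5]],"angular":[[0,0,0],[0,0,0],[0,0,0],[0,0,0],[0,0,0]],"hand":[1,1,1,1,1]}'
```

```text
time_s: 11.2
eef_pos: [0.5367, -0.0714, 0.0322]
tool_rot: [-3.141, -0.001, -0.022]
ft_force: [-0.2, -0.9, 0.7]
grip_width: 0.269
time_s: 11.7
eef_pos: [0.5352, -0.0719, -0.0047]
tool_rot: [-3.141, 0.002, -0.023]
ft_force: [-0.0, 0.1, -0.6]
grip_width: 0.272
```

```bash
python3 - <<'E'
from h import *
i=read_camera("side"); cv2.imwrite("pics/s8.png",cv2.resize(i[60:240,140:320,::-1],None,fx=3.3,fy=3.3,interpolation=cv2.INTER_CUBIC))
s=read_state();print(s["eef_pos"],s["ft_force"],s["tool_rot"])
E
```

```text
[ 0.5356219  -0.07188831 -0.00418195] [-0.03964746 -0.86150542 -0.94181595] [-3.14149998e+00  9.83253344e-04 -2.30921129e-02]
```

View pics/s8.png

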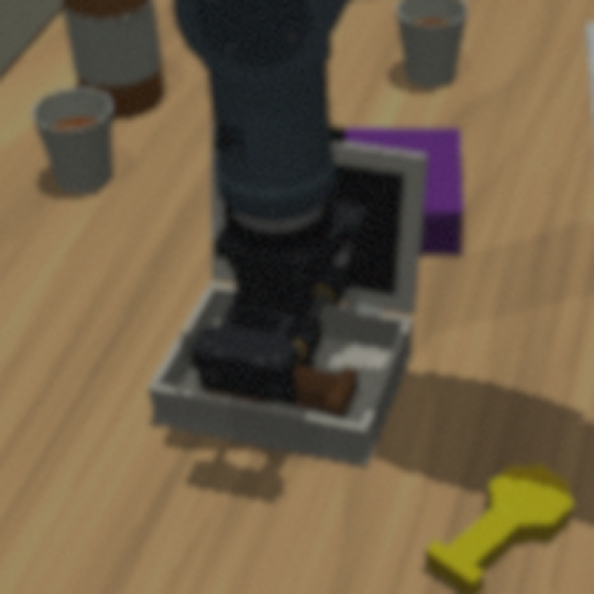

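```bash
python3 -m jog '{"dp":[[0,0,0.4],[0,0,0.6],[0,0,0.6],[0,0,0.6],[0,0,0.6],[0,0,0.6]],"angular":[[0,0,0],[0,0,0],[0,0,0],[0,0,0],[0,0,0],[0,0,0]],"hand":[1,1,3.2,3.2,3.2,3.2]}'
python3 -m jog '{"dp":[[0,0,-2],[0,0,-5],[0,0,-9],[0,0,-13],[0,0,-13]],"angular":[[0,0,0],[0,0,0],[0,0,0],[0,0,0],[0,0,0]],"hand":[3.2,3.2,3.2,3.2,3.2]}'
python3 - <<'E'
from h import *
i=read_camera("side"); cv2.imwrite("pics/s9.png",cv2.resize(i[60:240,140:320,::-1],None,fx=3.3,fy=3.3,interpolation=cv2.INTER_CUBIC))
s=read_state();print(s["eef_pos"],s["ft_force"],s["tool_rot"],s["joint_positions"].round(3))
E
```

```text
time_s: 12.35
eef_pos: [0.5362, -0.072, -0.0095]
tool_rot: [3.142, -0.0, -0.023]
ft_force: [0.0, 0.1, -0.0]
grip_width: 0.359
time_s: 12.85
eef_pos: [0.5399, -0.0722, 0.1254]
tool_rot: [3.141, -0.009, -0.023]
ft_force: [0.6, -0.2, -0.2]
grip_width: 0.363
[ 0.53812726 -0.0722398   0.12290461] [-0.03890515 -0.25421266 -0.35321914] [ 3.14088756 -0.00560299 -0.02351269] [ 0.323  0.491 -0.351  1.883  0.228  0.801 -1.742]
```

View pics/s9.png

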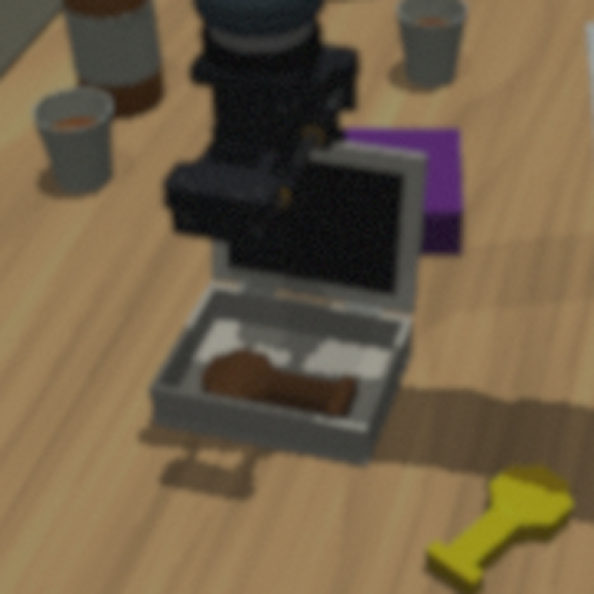

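```bash
python3 - <<'E'
from h import *
rel([.546,-.072,.185],[np.pi,0,1.548]); rel([.546,-.245,.185],[np.pi,0,1.548])
print(unproj("top",[(337,139),(353,199)],.048))
E
```

```text
dp [0.82, -0.04, -6.21] ang [0.005, -0.0038, -1.5715]
dp [1.23, 17.26, -6.19] ang [0.005, -0.0038, -1.5715]
[[ 0.60725012 -0.24582534  0.048     ]
 [ 0.44865786 -0.28178635  0.048     ]]
```

```bash
python3 -m jog '{"dp":[[0.8,0,-4],[0.8,0,-6.4],[0.8,0,-6.4],[0.8,2,-6.4],[0.8,5,-6.4],[0.8,9,-6.4],[1,13,-6.4],[1.2,17.2,-6.4],[1.2,17.2,-6.4],[1.2,17.2,-6.4],[1.2,17.2,-6.4],[1.2,17.2,-6.4],[1.2,17.2,-6.4],[1.2,17.2,-6.4]],"angular":[[0,0,-0.15],[0,0,-0.3],[0,0,-0.45],[0,0,-0.6],[0,0,-0.75],[0,0,-0.9],[0,0,-1.05],[0,0,-1.2],[0,0,-1.35],[0,0,-1.5],[0,0,-1.57],[0,0,-1.57],[0,0,-1.57],[0,0,-1.57]],"hand":[3,2,1,0,0,0,0,0,0,0,0,0,0,0]}'
python3 - <<'E'
from h import *
rel([.546,-.240,.110],[np.pi,0,1.548])
for n in("side","top"): cv2.imwrite(f"pics/{n}10.png",cv2.resize(read_camera(n)[40:240,140:400,::-1],None,fx=3,fy=3,interpolation=cv2.INTER_CUBIC))
s=read_state();print(s["joint_positions"].round(3))
E
```

```text
time_s: 14.3
eef_pos: [0.5438, -0.244, 0.1838]
tool_rot: [-3.141, -0.0, 1.546]
ft_force: [-0.4, -0.4, 1.9]
grip_width: 0.002
dp [0.41, 0.22, 7.38] ang [-0.0008, -0.0003, -0.0025]
[ 0.827  0.562 -0.67   1.679  0.394  1.04   0.004]
```

View pics/side10.png

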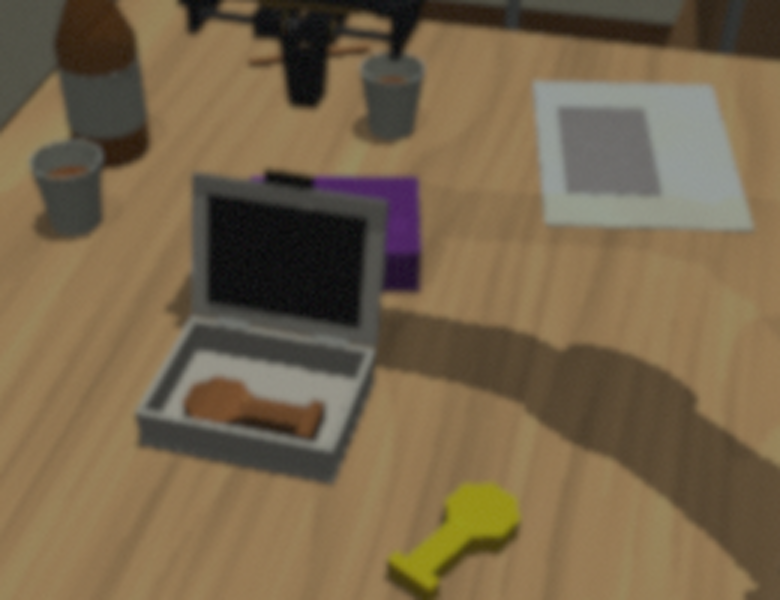

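View pics/top10.png

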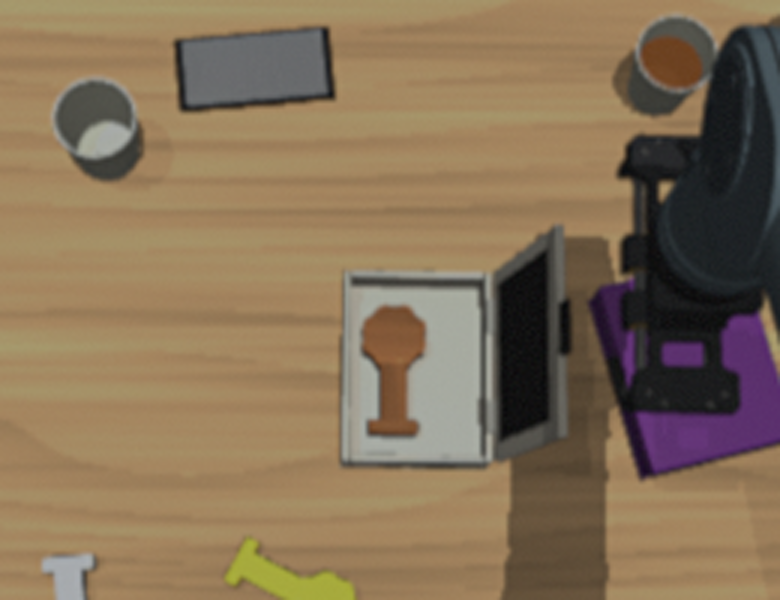

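```bash
python3 -m jog '{"dp":[[0.4,0.2,3],[0.4,0.2,6],[0.4,0.2,7.4],[0.4,0.2,7.4],[0.4,0.2,7.4]],"angular":[[0,0,0],[0,0,0],[0,0,0],[0,0,0],[0,0,0]],"hand":[0,0,0,0,0]}'
python3 -m jog '{"dp":[[2,0,0],[3,0,0],[3.8,0,0],[4.4,0,-0.2],[5.1,0,-0.5],[5.7,0,-0.6],[6.4,0,-0.65],[7.2,0,-0.65],[8.1,0,-0.64],[8.1,0,-0.64]],"angular":[[0,0,0],[0,0,0],[0,0,0],[0,0,0],[0,0,0],[0,0,0],[0,0,0],[0,0,0],[0,0,0],[0,0,0]],"hand":[0,0,0,0,0,0,0,0,0,0]}'
python3 - <<'E'
from h import *
cv2.imwrite("pics/s11.png",cv2.resize(read_camera("side")[40:240,140:340,::-1],None,fx=3,fy=3,interpolation=cv2.INTER_CUBIC))
E
```

```text
time_s: 14.9
eef_pos: [0.5467, -0.2403, 0.1111]
tool_rot: [3.141, 0.0, 1.547]
ft_force: [0.4, -0.3, 0.7]
grip_width: 0.004
time_s: 15.9
eef_pos: [0.548, -0.157, 0.1166]
tool_rot: [-3.141, -0.001, 1.549]
ft_force: [0.1, 1.2, 0.3]
grip_width: 0.003
```

View pics/s11.png

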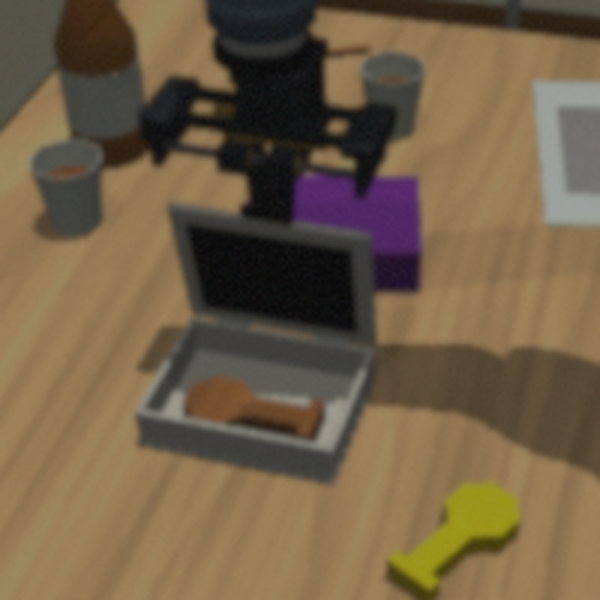

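```bash
python3 -m jog '{"dp":[[1,0,0.15],[2,0,0.4],[2.9,0,0.75],[3.8,0,1.15],[4.7,0,1.7],[5.5,0,2.3],[6.2,0,2.95],[6.9,0,3.65],[7.5,0,4.5],[8,0,5.35],[8,0,5.35]],"angular":[[0,0,0],[0,0,0],[0,0,0],[0,0,0],[0,0,0],[0,0,0],[0,0,0],[0,0,0],[0,0,0],[0,0,0],[0,0,0]],"hand":[0,0,0,0,0,0,0,0,0,0,0]}'
python3 - <<'E'
from h import *
cv2.imwrite("pics/s12.png",cv2.resize(read_camera("side")[40:240,140:340,::-1],None,fx=3,fy=3,interpolation=cv2.INTER_CUBIC))
E
```

```text
time_s: 17.05
eef_pos: [0.549, -0.0783, 0.0618]
tool_rot: [-3.139, -0.001, 1.548]
ft_force: [0.3, -1.2, 0.6]
grip_width: 0.007
```

View pics/s12.png

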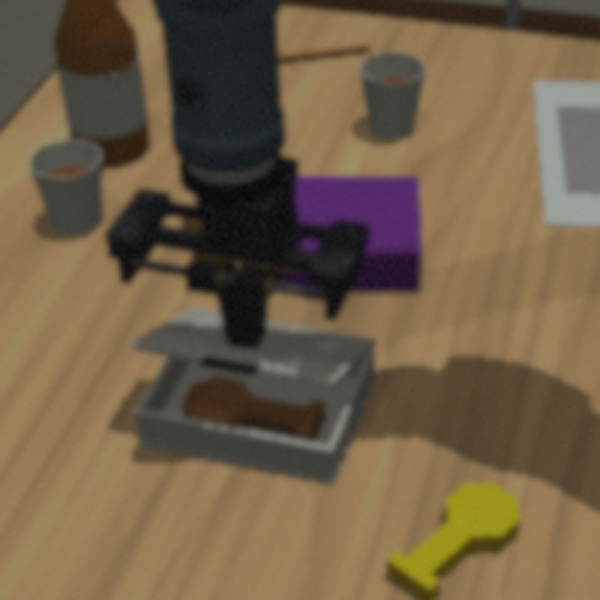

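```bash
python3 -m jog '{"dp":[[0.4,0,0.8],[0.7,0,1.5],[0.9,0,2.2],[1,0,2.8],[1,0,3.2],[1,0,3.5],[1,0,3.5]],"angular":[[0,0,0],[0,0,0],[0,0,0],[0,0,0],[0,0,0],[0,0,0],[0,0,0]],"hand":[0,0,0,0,0,0,0]}'
python3 -c "
from h import *
cv2.imwrite('pics/s13.png',cv2.resize(read_camera('side')[40:240,140:340,::-1],None,fx=3,fy=3,interpolation=cv2.INTER_CUBIC))"
```

```text
time_s: 17.8
eef_pos: [0.5498, -0.0694, 0.0277]
tool_rot: [-3.141, 0.0, 1.547]
ft_force: [0.2, -1.4, 0.2]
grip_width: 0.002
```

View pics/s13.png

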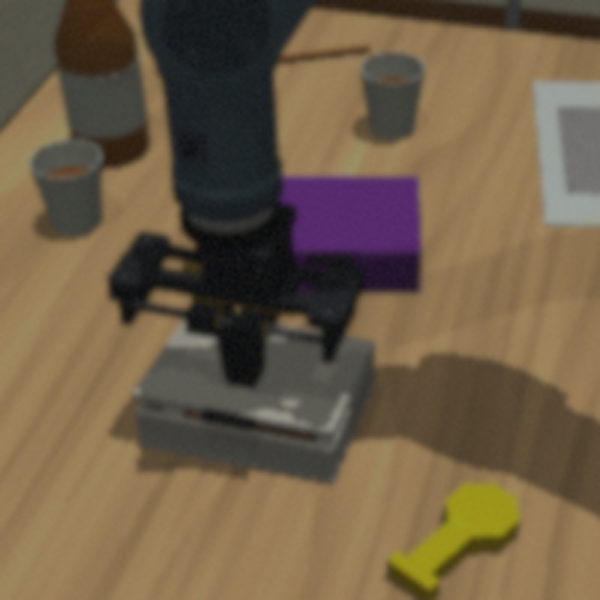

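```bash
python3 -m jog '{"dp":[[0,0,0.2],[0,0,0.4],[0,0,0.4]],"angular":[[0,0,0],[0,0,0],[0,0,0]],"hand":[0,0,0]}'
python3 -m jog '{"dp":[[0,0,0.1],[0,0,0.2],[0,0,0.2]],"angular":[[0,0,0],[0,0,0],[0,0,0]],"hand":[0,0,0]}'
python3 -m jog '{"dp":[[0,0,0.1],[0,0,0.2],[0,0,0.2]],"angular":[[0,0,0],[0,0,0],[0,0,0]],"hand":[0,0,0]}'
```

```text
time_s: 18.15
eef_pos: [0.5502, -0.0693, 0.0241]
tool_rot: [-3.142, 0.0, 1.547]
ft_force: [0.4, -0.4, -0.2]
grip_width: 0.01
time_s: 18.45
eef_pos: [0.5502, -0.0693, 0.0221]
tool_rot: [-3.142, -0.0, 1.547]
ft_force: [-0.5, 0.3, 0.4]
grip_width: 0.007
time_s: 18.75
eef_pos: [0.5502, -0.0693, 0.0201]
tool_rot: [-3.142, 0.0, 1.547]
ft_force: [-0.2, -0.9, 0.3]
grip_width: 0.003
```

```bash
python3 -c "
from h import *
cv2.imwrite('pics/s14.png',cv2.resize(read_camera('side')[130:210,170:290,::-1],None,fx=6,fy=6,interpolation=cv2.INTER_CUBIC))
print([read_state()['ft_force'].round(1)])"
```

```text
[array([-0.5, -0.4,  0.6])]
```

View pics/s14.png

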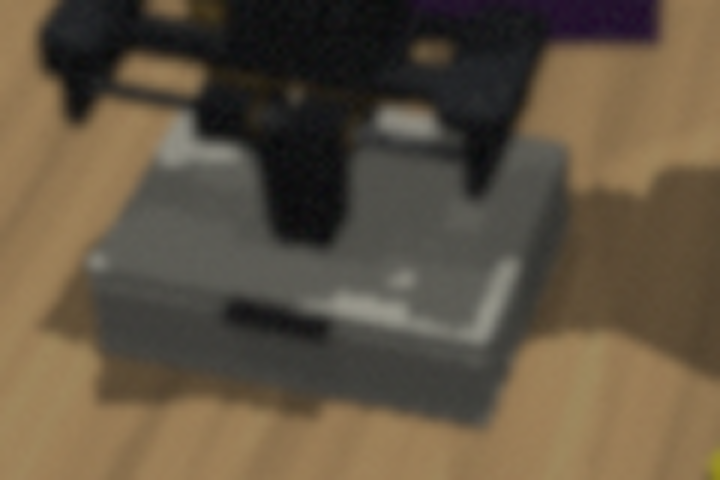

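```bash
for k in 1; do python3 -m jog '{"dp":[[0,0,0.1],[0,0,0.1]],"angular":[[0,0,0],[0,0,0]],"hand":[0,0]}'; done
python3 -m jog '{"dp":[[0,0,0.1],[0,0,0.1]],"angular":[[0,0,0],[0,0,0]],"hand":[0,0]}'
```

```text
time_s: 19.0
eef_pos: [0.5501, -0.0694, 0.0191]
tool_rot: [-3.141, 0.0, 1.547]
ft_force: [0.3, 0.1, -0.5]
grip_width: 0.005
time_s: 19.2
eef_pos: [0.5502, -0.0694, 0.0186]
tool_rot: [-3.141, 0.0, 1.547]
ft_force: [-2.0, -0.2, 5.3]
grip_width: 0.004
```

```bash
python3 -m jog '{"dp":[[0,0,0.1],[0,0,0.1]],"angular":[[0,0,0],[0,0,0]],"hand":[0,0]}'
python3 -m jog '{"dp":[[0,0,0.05],[0,0,0.05]],"angular":[[0,0,0],[0,0,0]],"hand":[0,0]}'
```

```text
time_s: 19.4
eef_pos: [0.5502, -0.0694, 0.0184]
tool_rot: [-3.141, 0.001, 1.547]
ft_force: [-5.5, 0.1, 15.8]
grip_width: 0.002
time_s: 19.6
eef_pos: [0.5502, -0.0694, 0.0184]
tool_rot: [-3.141, 0.001, 1.547]
ft_force: [-6.7, -0.9, 19.6]
grip_width: 0.005
```

```bash
python3 -m jog '{"dp":[[0,0,-2],[0,0,-6],[0,0,-11],[0,0,-16],[-5,0,-18],[-10,0,-18],[-15,0,-18],[-20,0,-18],[-20,0,-18],[-20,0,-18]],"angular":[[0,0,0],[0,0,0],[0,0,0],[0,0,0],[0,0,0],[0,0,0],[0,0,0],[0,0,0],[0,0,0],[0,0,0]],"hand":[0,0,0,0,0,0,0,0,0,0]}'
python3 - <<'E'
from h import *
T=case_T(.546,-.0935,np.radians(-91.3))
for n,(x0,y0,w,h) in dict(top=(80,100,190,120),side=(150,80,190,140)).items():
    im=read_camera(n);cv2.imwrite(f"pics/{n}15raw.png",im[:,:,::-1])
    x0,y0,w,h=(235,110,90,100) if n=="top" else (180,120,100,80)
    f=6;b=cv2.resize(im[y0:y0+h,x0:x0+w,::-1],None,fx=f,fy=f,interpolation=cv2.INTER_CUBIC)
    for a,c in((0,(0,255,0)),(.06,(0,0,255))):
        cv2.polylines(b,[((proj(n,lidpts(T,a)[4:])-[x0,y0]+.5)*f).astype(np.int32)],True,c,1)
    cv2.imwrite(f"pics/{n}15.png",b)
E
```

```text
time_s: 20.6
eef_pos: [0.5447, -0.271, 0.1962]
tool_rot: [-3.141, -0.0, 1.543]
ft_force: [-0.1, 1.1, -0.0]
grip_width: 0.005
```

View pics/side15.png

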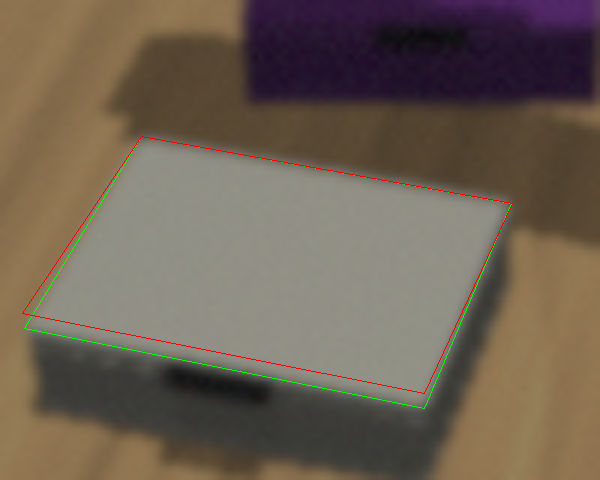

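View pics/top15raw.png

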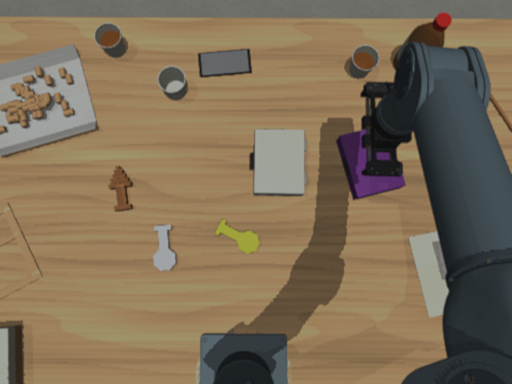

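View pics/side15raw.png

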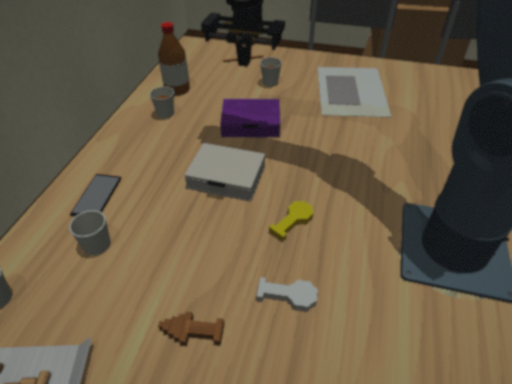

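```bash
python3 -c "
from workcell import *
print(read_state()['qvel'].round(3)); print(close_job())"
```

```text
[-0.016 -0.005 -0.012  0.004  0.     0.002  0.003]
the job is handed in; nothing more can be done
None
```

The round-crowned tree is lying flat inside the white case with the lid closed, and I handed the job in at about 20.7 s.

**What went wrong:** the first grasp closed on air. The fingertips sit well above the reported TCP. The side picture suggested about 23 mm, but contact with the lid later suggested nearer 29 mm. I never settled the exact figure. I went lower for the second try, and the opening read 24 mm on the trunk, as it should.

**Last checks:**
- **Tree:** the pictures taken before I swung the lid show it flat on the case floor. Lying flat, its top is about 12 mm below the rim.
- **Lid:** it came to a hard stop when I pressed, with the force rising to about 20 N over the last 0.2 mm. In the final side picture its outline matches the closed position to within about a pixel.
- **Fir:** it is lying in the same place as at the start.
- **Everything else:** nothing fell or looked disturbed. The arm was clear of everything and the wrist force read about zero.

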